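Put the mixed-up reagent bottles back on their own stirrers

TASK

The four reagent bottles have been put on each other's stirrers: swap them so that every bottle stands upright in the middle of the stirrer plate that has the colour of its cap. The empty cork mat is there to park a bottle on the way. Set the bottles down gently without dropping or tipping any, and leave the small beaker among the stirrers where it stands.

Things in the scene. Friction and masses are not known exactly. Their poses are not given: they have to be found in the camera images.
- bottle_red: white plastic reagent bottle with a red screw cap, loose, about 0.13 to 0.25 kg, 105 mm tall. Round body 60 mm in diameter up to 58 mm, shoulder sloping in to a 38 mm neck at 73 mm, cap 44 mm in diameter from 79 to 105 mm: pinch it by the cap from above. Origin: centre of its underside, z up along the bottle. It starts upright on a stirrer of another colour.
- bottle_blue: white plastic reagent bottle with a blue screw cap, loose, about 0.13 to 0.25 kg, 105 mm tall. Round body 60 mm in diameter up to 58 mm, shoulder sloping in to a 38 mm neck at 73 mm, cap 44 mm in diameter from 79 to 105 mm: pinch it by the cap from above. Origin: centre of its underside, z up along the bottle. It starts upright on a stirrer of another colour.
- bottle_yellow: white plastic reagent bottle with a yellow screw cap, loose, about 0.13 to 0.25 kg, 105 mm tall. Round body 60 mm in diameter up to 58 mm, shoulder sloping in to a 38 mm neck at 73 mm, cap 44 mm in diameter from 79 to 105 mm: pinch it by the cap from above. Origin: centre of its underside, z up along the bottle. It starts upright on a stirrer of another colour.
- bottle_green: white plastic reagent bottle with a green screw cap, loose, about 0.13 to 0.25 kg, 105 mm tall. Round body 60 mm in diameter up to 58 mm, shoulder sloping in to a 38 mm neck at 73 mm, cap 44 mm in diameter from 79 to 105 mm: pinch it by the cap from above. Origin: centre of its underside, z up along the bottle. It starts upright on a stirrer of another colour.
- stirrer_red: low grey magnetic stirrer, 90 x 90 mm, fixed to the bench, with a round red top plate, 86 mm in diameter, whose flat upper face is 35 mm above the bench. Origin: centre of its underside, on the bench, right under the plate's centre; z up; a small black knob on its -x side. A bottle stands on it at the start.
- stirrer_blue: low grey magnetic stirrer, 90 x 90 mm, fixed to the bench, with a round blue top plate, 86 mm in diameter, whose flat upper face is 35 mm above the bench. Origin: centre of its underside, on the bench, right under the plate's centre; z up; a small black knob on its -x side. A bottle stands on it at the start.
- stirrer_yellow: low grey magnetic stirrer, 90 x 90 mm, fixed to the bench, with a round yellow top plate, 86 mm in diameter, whose flat upper face is 35 mm above the bench. Origin: centre of its underside, on the bench, right under the plate's centre; z up; a small black knob on its -x side. A bottle stands on it at the start.
- stirrer_green: low grey magnetic stirrer, 90 x 90 mm, fixed to the bench, with a round green top plate, 86 mm in diameter, whose flat upper face is 35 mm above the bench. Origin: centre of its underside, on the bench, right under the plate's centre; z up; a small black knob on its -x side. A bottle stands on it at the start.
- cork_mat: round cork mat, 100 mm in diameter, 6 mm thick, fixed to the bench, empty at the start: the free spot for parking a bottle. Origin: centre of its underside, on the bench; z up.
- beaker: small empty glass beaker, 50 mm in diameter, 70 mm tall, loose, standing on the bench among the stirrers; to be left alone. Origin: centre of its underside, z up.
There are look-alikes about, which are no part of the job. What is shaped like the bottle_green but black is not meant. What is shaped like the bottle_blue but purple is not meant.

How it is judged:
By the outcome, as a careful person would: the job done as asked, in the order asked, and still so for the second after the job is handed in, with the robot touching nothing.
It also fails if it takes over 141 s, if anything falls off the work surface, if the arm or the gripper's body presses on something with over 40 N, if the wrist force passes 120 N, or if a joint passes its speed limit or range.

ROBOT

A 6-joint arm with a two-finger parallel gripper is mounted at the origin on the work surface. World frame = base frame: x ahead of the robot, y to its left, z up, the work surface at z = 0. Lengths are in m, angles in rad, forces in N, time in s.
With the tool pointing down it reaches from about 0.25 to 0.725 m from the base axis. Payload 4 kg.
Tool frame: the origin (TCP) lies at the very end of the fingers, on their centre line; the grasp point (between the pads) lies 19 mm behind it; z points along the fingers, y is the line along which they close (so a half turn about z gives the same grasp; the last joint's range is limited). The gripper opens to 85 mm and grips with 20 to 120 N. Pads are 22 mm wide; open, the fingers measure 114 mm over their backs; the gripper's body (76 mm by 85 mm) begins 54 mm behind the grasp point. The pads swing forward as they close: fully open they stand 13 mm farther back than shut.
Start: joints at [-1.163, 0.241, 0.005, 1.335, 0, 1.571], TCP at [0.198, -0.459, 0.231] pointing down, gripper open.
Joint ranges: [-2.72, 2.72], [-1.05, 1.87], [-1.09, 1.28], [-1.99, 2.15], [-1.42, 1.44], [-3.14, 3.14]. Speed limits (rad/s): [2.79, 2.79, 3.14, 3.14, 3.14, 3.14].

INTERFACE

Orientations are given as a rotation vector (axis times angle).
In Python, from plant import state, grab_frame, camera_params, hand_in gives the robot as it stands. The module is installed in compiled form; this text tells all that it offers.
- The arm moves only by the tool jog_arm, never from a script. Its argument "motion" is a list of rows, each a list of 7 numbers: the shift along the tool's x, y, z in mm, then the turn, a rotation vector about the tool's x, y, z in degrees, then the finger opening in mm, from 0 to 85.4. In form: [[dx, dy, dz, ax, ay, az, fingers], ...]. A call has 1 to 12 rows; each row shifts and turns the commanded pose from where the row before left it, along the tool's axes as they then stand; what a row does not reach is not made up. A row lasts 1/12 s, in which the tool goes at most 41.7 mm and 7.16 degrees, less where a joint would pass 70% of its speed; a pose out of reach is approached as far as the arm can. A call with a gripper value outside its range is refused whole. The fingers move at their own pace and stop on an object; "force" is the grip in N (left out, the last holds). Time passes only in rows, so rows that do not move let the fingers close. It gives the time, the measured TCP pose, the force, the opening and the grip force at its end, in the units of the state.
- state(): the state, without advancing time (a new reading comes with each control period).
- grab_frame(name): name is "scene" or "top" or "wrist"; returns (picture, depth): 420x560x3 uint8, blue, green, red; 420x560 float32, m along the optical axis (not along the pixel's ray), 0 where there is no reading.
- camera_params(name): a dict with "fx", "fy", "cx", "cy" (pixels), "k1" (the pictures are not rectified: a ray, as slopes to the right and down, at radius r is drawn at 1 + k1 r^2 times it, then the intrinsics apply), "extrinsics" (4x4, takes a point from camera to world coordinates). Camera axes: x right, y down, z forward; pixel columns grow to the right and rows downward; lengths in m; the calibration is good to about 2 mm. A picture is of the moment at which its call begins: read the wrist's pose just before it. camera_params takes no time and is no camera call; for the wrist camera it gives the pose at the moment of the call.
- hand_in(): hands the job in; it is judged then, once.
The state is a dict: "time_s": time; "joint_positions": joint angles; "joint_velocities": joint speeds; "effort": joint torques, N m; "eef_pos": TCP position; "tcp_rot": TCP orientation; "force": force on the tool from outside, world axes, zero at the start; "torque": the same for the moment, N m; "gripper_width": finger opening in m; "finger_force": force on a finger pad.
Only numpy, scipy, OpenCV 4.12 (cv2) and the standard library are available. Lean on these libraries where they do the work, as an engineer would, in place of code of your own. Each camera call takes 0.05 s, during which the arm holds its last target. There are 200 camera calls.

## Working session

There is one attempt and no reset: what is moved stays moved. The work goes in short steps, Python scripts to look and compute and a tool call to move; the robot and the scene stay as the last step left them, time stands still between calls to the robot, and variables do not carry over. Pictures are saved under pics/ and viewed, at most 14 in all, crops included, and the job is handed in when it is done.

Besides the shell and the picture viewer there is one more tool, called as a command line: name --pt "numbers of a row" for each row, then --argument value for the rest. jog_arm: Moves the arm, as the interface text tells. Its arguments: {"type":"object","properties":{"motion":{"type":"array","items":{"type":"array","items":{"type":"number"}}},"force":{"type":"number"}},"required":["motion"]}

```bash
mkdir -p pics; cat > h.py <<'E'
import numpy as np, cv2
from plant import *
def look(n,f):
    p=camera_params(n); im,d=grab_frame(n); cv2.imwrite(f'pics/{f}.png',im); np.savez(f'{f}.npz',d=d,im=im,T=p['extrinsics'],K=[p['fx'],p['fy'],p['cx'],p['cy'],p['k1']]); return im,d
def cloud(f):
    z=np.load(f'{f}.npz'); fx,fy,cx,cy,k=z['K']; d=z['d']; h,w=d.shape
    v,u=np.mgrid[:h,:w].astype(np.float64)
    pts=cv2.undistortPoints(np.stack([u,v],-1).reshape(-1,1,2),np.array([[fx,0,cx],[0,fy,cy],[0,0,1]]),np.array([k,0,0,0.])).reshape(h,w,2)
    P=np.dstack([pts*d[...,None],d]); T=z['T']
    return z['im'],d,P@T[:3,:3].T+T[:3,3]
E
python3 - <<'E'
from h import *
look('top','top0'); look('scene','scene0'); s=state(); print(s); print(camera_params('top'))
E
```

```text
{'time_s': 0.1, 'joint_positions': array([-1.16300509e+00,  2.41322510e-01,  3.85019357e-03,  1.33520774e+00,
       -6.15869476e-06,  1.57080673e+00]), 'joint_velocities': array([-0.00081419, -0.00094566,  0.00470399,  0.00072898,  0.00111953,
        0.00052868]), 'effort': array([-2.26155630e-04, -3.73137796e+01,  2.53010166e+01,  1.08386268e-02,
       -1.33585363e-05,  1.12439199e-06]), 'eef_pos': array([ 0.19806237, -0.45847423,  0.2305062 ]), 'tcp_rot': array([-3.07471317e+00, -6.35738558e-01,  6.08279662e-04]), 'force': array([0.7815764 , 0.17209886, 0.41183318]), 'torque': array([ 0.03248474,  0.05395578, -0.03126277]), 'finger_force': 0.0, 'gripper_width': 0.08545662661448424}
{'fx': 536.9673330770006, 'fy': 536.9673330770006, 'cx': 283.7299206077197, 'cy': 209.94517075021247, 'k1': -0.04013873910218582, 'extrinsics': array([[ 0.01070215, -0.98429595,  0.17620142,  0.3662177 ],
       [-0.99900936, -0.01813663, -0.04063682,  0.02335724],
       [ 0.04319436, -0.17559197, -0.98351498,  0.97088491],
       [ 0.        ,  0.        ,  0.        ,  1.        ]])}
```

View pics/top0.png

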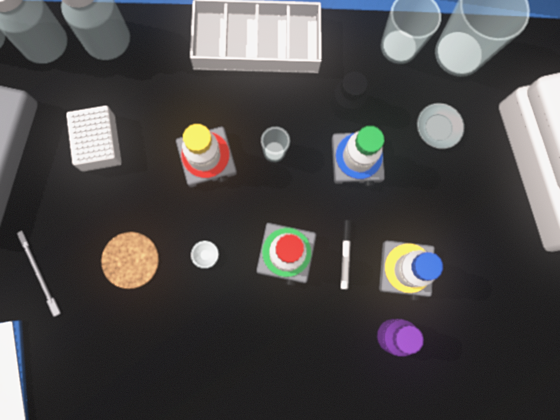

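View pics/scene0.png

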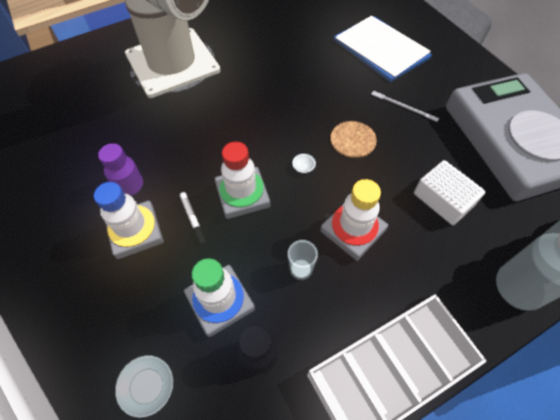

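```bash
cat >> h.py <<'E'
HUE={'red':(0,8),'yellow':(22,34),'green':(45,80),'blue':(100,122),'purple':(130,155)}
def hmask(im,c):
    h=cv2.cvtColor(im,cv2.COLOR_BGR2HSV); H=h[...,0].astype(int); a,b=HUE[c]
    m=(H>=a)&(H<=b)
    if c=='red': m|=H>=172
    return m&(h[...,1]>120)&(h[...,2]>50)
def circ(p,r):
    # fixed-radius circle enclosing hull points
    from scipy.optimize import least_squares
    hull=cv2.convexHull(p.astype(np.float32)).reshape(-1,2)
    (c,_)=cv2.minEnclosingCircle(p.astype(np.float32))[:2]
    f=least_squares(lambda q:np.hypot(*(hull-q).T)-r,c,loss='soft_l1',f_scale=.001)
    return f.x
def report(f,zoff=0):
    im,d,P=cloud(f); Z=P[...,2]; D=(d>0)&(abs(P[...,0]-.4)<.35)&(abs(P[...,1])<.45)
    for c in HUE:
        m=hmask(im,c)&D
        for nm,zs,r in (('captop@35',.140,.022),('captop@mat',.111,.022),('captop@0',.105,.022),('plate',.035,.043)):
            p=P[m&(abs(Z-zs)<(.003 if 'cap' in nm else .004))]
            if len(p)<60: continue
            (x,R)=cv2.minEnclosingCircle(p[:,:2].astype(np.float32))
            print(c,nm,len(p),'fit',circ(p[:,:2],r).round(4),'mec',np.round(x,4),round(R,4),'z',np.median(p[:,2]).round(4))
E
python3 - <<'E'
from h import *
for f in('top0','scene0'):
    print(f);report(f)
im,d,P=cloud('top0')
for n,(u,v) in dict(mat=(130,260),tips=(205,252),beaker=(275,145),black=(355,85),pen=(346,255),purple=(408,340),rack=(92,130),tray=(255,65)).items():
    q=P[v-14:v+15,u-14:u+15].reshape(-1,3); print(n,P[v,u].round(3),q.min(0).round(3),q.max(0).round(3))
h=cv2.cvtColor(im,cv2.COLOR_BGR2HSV)
m=(h[...,0]>5)&(h[...,0]<22)&(h[...,1]>70)&(h[...,2]>80)&(abs(P[...,2]-.006)<.005)
m[:,:80]=0;m[:,180:]=0
p=P[m][:,:2];print('mat',len(p),cv2.minEnclosingCircle(p.astype(np.float32)),p.mean(0))
E
```

```text
top0
red captop@35 495 fit [ 0.4558 -0.0204] mec [ 0.4557 -0.0202] 0.0218 z 0.1412
red plate 530 fit [0.6338 0.1276] mec [0.6334 0.1268] 0.0431 z 0.0362
yellow captop@35 494 fit [0.6303 0.1312] mec [0.6302 0.1311] 0.0226 z 0.141
yellow plate 586 fit [ 0.4348 -0.237 ] mec [ 0.4349 -0.2362] 0.0429 z 0.0364
green captop@35 469 fit [ 0.6341 -0.1501] mec [ 0.6336 -0.1507] 0.0227 z 0.1409
green plate 462 fit [ 0.4599 -0.0207] mec [ 0.4602 -0.0204] 0.042 z 0.0364
blue captop@35 523 fit [ 0.4308 -0.2388] mec [ 0.4302 -0.2387] 0.0227 z 0.1413
blue plate 448 fit [ 0.6378 -0.1513] mec [ 0.6375 -0.1506] 0.0431 z 0.0364
purple captop@mat 75 fit [ 0.315  -0.2137] mec [ 0.3157 -0.2141] 0.0215 z 0.1086
purple captop@0 536 fit [ 0.3157 -0.2144] mec [ 0.3158 -0.2143] 0.0224 z 0.1061
scene0
red captop@35 402 fit [ 0.4545 -0.0213] mec [ 0.4542 -0.0209] 0.0226 z 0.141
red plate 584 fit [0.6315 0.1265] mec [0.6316 0.126 ] 0.0431 z 0.0362
yellow captop@35 506 fit [0.63   0.1299] mec [0.63   0.1299] 0.0226 z 0.1412
yellow plate 536 fit [ 0.433  -0.2369] mec [ 0.4349 -0.237 ] 0.0422 z 0.0361
green captop@35 
[... 321 characters left out ...]
3152 -0.2148] mec [ 0.3143 -0.2138] 0.0237 z 0.1058
mat [0.443 0.256 0.007] [0.366 0.023 0.001] [0.469 0.284 0.971]
tips [0.46  0.124 0.003] [ 0.366  0.023 -0.003] [0.487 0.151 0.971]
beaker [0.662 0.001 0.006] [ 0.366 -0.026 -0.003] [0.692 0.028 0.971]
black [ 0.742 -0.133  0.107] [ 0.366 -0.18  -0.002] [0.819 0.023 0.971]
pen [ 0.458 -0.129  0.013] [ 0.366 -0.158 -0.003] [0.485 0.023 0.971]
purple [ 0.315 -0.212  0.107] [ 0.284 -0.268 -0.002] [0.366 0.023 0.971]
rack [0.668 0.326 0.053] [0.366 0.023 0.048] [0.695 0.354 0.971]
tray [0.811 0.041 0.026] [ 0.366  0.014 -0.005] [0.851 0.069 0.971]
mat 2551 ((0.4446033239364624, 0.25854113698005676), 0.052057165652513504) [0.44382133 0.25726183]
```

jog_arm --pt "0 0 0 0 0 -6.7 85" --pt "0 0 0 0 0 -6.7 85" --pt "0 0 0 0 0 -6.7 85" --pt "0 0 0 0 0 -6.7 85" --pt "0 0 0 0 0 -6.7 80" --pt "0 0 0 0 0 -6.7 75" --pt "0 0 0 0 0 -6.7 70" --pt "0 0 0 0 0 -6.7 70" --pt "0 0 0 0 0 -6.7 70" --pt "0 0 0 0 0 -6.3 70" --pt "0 0 0 0 0 0 70" --pt "0 0 0 0 0 0 70" --force 30

```text
time_s: 1.1
eef_pos: [0.1982, -0.4588, 0.2309]
tcp_rot: [-2.225, -2.217, -0.001]
force: [-0.7, -0.0, -0.2]
gripper_width: 0.07
finger_force: 0.0
```

jog_arm --pt "15 11 0 0 0 0 70" --pt "30 22 0 0 0 0 70" --pt "30 22 0 0 0 0 70" --pt "30 22 0 0 0 0 70" --pt "30 22 0 0 0 0 70" --pt "30 22 0 0 0 0 70" --pt "30 22 0 0 0 0 70" --pt "30 22 0 0 0 0 70" --pt "30 22 0 0 0 0 70" --pt "30 22 0 0 0 0 70" --pt "30 22 0 0 0 0 70" --pt "30 22 0 0 0 0 70"

```text
time_s: 2.1
eef_pos: [0.4522, -0.1124, 0.2314]
tcp_rot: [2.225, 2.218, 0.0]
force: [0.3, -1.0, 0.1]
gripper_width: 0.0702
finger_force: 0.0
```

jog_arm --pt "30 22 0 0 0 0 70" --pt "30 22 0 0 0 0 70" --pt "30 22 0 0 0 0 70" --pt "30 22 0 0 0 0 70" --pt "30 22 0 0 0 0 70" --pt "30 22 0 0 0 0 70" --pt "30 22 0 0 0 0 70" --pt "20 16 0 0 0 0 70" --pt "10 8 0 0 0 0 70" --pt "0 0 0 0 0 0 70" --pt "0 0 0 0 0 0 70" --pt "0 0 0 0 0 0 70"

```text
time_s: 3.1
eef_pos: [0.629, 0.125, 0.231]
tcp_rot: [-2.224, -2.219, 0.002]
force: [0.0, 0.0, -0.9]
gripper_width: 0.0699
finger_force: 0.0
```

```bash
python3 - <<'E'
from h import *
s=state();print(s['eef_pos'],s['joint_positions'].round(2),s['time_s'])
look('wrist','w1');report('w1')
E
```

```text
[0.62903486 0.12500776 0.23098189] [ 0.2   0.53  0.44  1.48 -0.    1.77] 3.1
red plate 1121 fit [0.6325 0.1276] mec [0.6327 0.1279] 0.0429 z 0.0341
yellow captop@35 2138 fit [0.6311 0.1316] mec [0.6313 0.1314] 0.022 z 0.1391
yellow plate 288 fit [ 0.4336 -0.2355] mec [ 0.4171 -0.2176] 0.0355 z 0.034
green plate 630 fit [ 0.4588 -0.0196] mec [ 0.4561 -0.0049] 0.0399 z 0.0341
blue plate 562 fit [ 0.6362 -0.1498] mec [ 0.636  -0.1399] 0.0414 z 0.0341
```

View pics/w1.png

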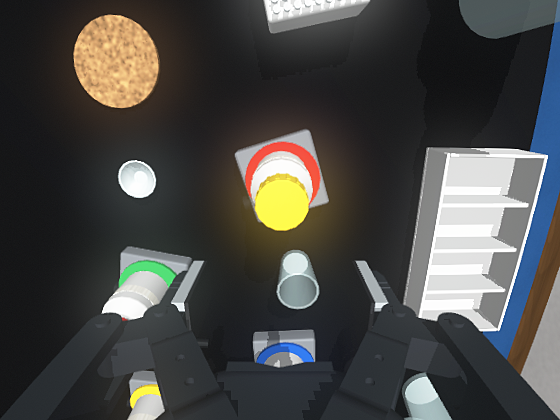

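jog_arm --pt "6 2 10 0 0 0 70" --pt "0 0 20 0 0 0 70" --pt "0 0 25 0 0 0 70" --pt "0 0 25 0 0 0 70" --pt "0 0 20 0 0 0 70" --pt "0 0 12 0 0 0 70" --pt "0 0 8 0 0 0 70" --pt "0 0 0 0 0 0 70" --pt "0 0 0 0 0 0 50" --pt "0 0 0 0 0 0 40" --pt "0 0 0 0 0 0 40" --pt "0 0 0 0 0 0 36" --force 35

```text
time_s: 4.15
eef_pos: [0.6325, 0.1319, 0.1129]
tcp_rot: [2.221, 2.22, 0.003]
force: [-0.9, -0.4, 3.0]
gripper_width: 0.043
finger_force: 35.7
```

jog_arm --pt "0 0 0 0 0 0 36" --pt "0 0 0 0 0 0 36" --pt "0 0 0 0 0 0 36" --pt "0 0 0 0 0 0 36" --pt "0 0 -3 0 0 0 36" --pt "0 0 -5 0 0 0 36"

```text
time_s: 4.65
eef_pos: [0.6309, 0.1316, 0.1185]
tcp_rot: [-2.221, -2.22, 0.003]
force: [-0.7, -0.5, -2.1]
gripper_width: 0.043
finger_force: 35.7
```

jog_arm --pt "0 0 -11 0 0 0 36" --pt "0 0 -20 0 0 0 36" --pt "0 0 -20 0 0 0 36" --pt "6 -10 -10 0 0 0 36" --pt "14 -20 0 0 0 0 36" --pt "18 -27 0 0 0 0 36" --pt "20 -30 0 0 0 0 36" --pt "20 -30 0 0 0 0 36" --pt "18 -27 0 0 0 0 36" --pt "15 -22 0 0 0 0 36" --pt "10 -14 0 0 0 0 36" --pt "5 -7 0 0 0 0 36"

```text
time_s: 5.65
eef_pos: [0.4418, 0.2591, 0.1807]
tcp_rot: [-2.218, -2.223, 0.001]
force: [-0.5, -0.3, -2.3]
gripper_width: 0.0433
finger_force: 36.0
```

jog_arm --pt "0 0 10 0 0 0 36" --pt "0 0 20 0 0 0 36" --pt "0 0 25 0 0 0 36" --pt "0 0 20 0 0 0 36" --pt "0 0 10 0 0 0 36" --pt "0 0 5 0 0 0 36" --pt "0 0 2 0 0 0 36" --pt "0 0 0 0 0 0 36" --pt "0 0 0 0 0 0 36"

```text
time_s: 6.4
eef_pos: [0.4458, 0.2581, 0.0893]
tcp_rot: [2.222, 2.22, 0.003]
force: [0.6, 0.3, -1.2]
gripper_width: 0.0429
finger_force: 36.1
```

jog_arm --pt "0 0 1.5 0 0 0 36" --pt "0 0 1.5 0 0 0 36" --pt "0 0 1 0 0 0 36" --pt "0 0 1 0 0 0 36" --pt "0 0 0.5 0 0 0 36" --pt "0 0 0 0 0 0 36" --pt "0 0 0 0 0 0 36"

```text
time_s: 6.98
eef_pos: [0.4449, 0.2582, 0.0839]
tcp_rot: [2.222, 2.221, 0.002]
force: [-2.6, 0.3, 5.4]
gripper_width: 0.0431
finger_force: 36.6
```

jog_arm --pt "0 0 0 0 0 0 48" --pt "0 0 0 0 0 0 60" --pt "0 0 0 0 0 0 70" --pt "0 0 0 0 0 0 70" --pt "0 0 0 0 0 0 70" --pt "0 0 -10 0 0 0 70" --pt "0 0 -20 0 0 0 70" --pt "0 0 -25 0 0 0 70" --pt "0 0 -25 0 0 0 70" --pt "0 0 -20 0 0 0 70" --pt "-10 0 -15 0 0 0 70" --pt "-20 0 -10 0 0 0 70"

```text
time_s: 7.98
eef_pos: [0.4458, 0.2295, 0.2107]
tcp_rot: [2.219, 2.223, 0.007]
force: [1.1, 0.7, -0.5]
gripper_width: 0.0699
finger_force: 0.0
```

jog_arm --pt "-25 1 0 0 0 0 70" --pt "-30 1 0 0 0 0 70" --pt "-30 1 0 0 0 0 70" --pt "-30 1 0 0 0 0 70" --pt "-30 1 0 0 0 0 70" --pt "-30 1 0 0 0 0 70" --pt "-30 1 0 0 0 0 70" --pt "-25 1 0 0 0 0 70" --pt "-15 1 0 0 0 0 70" --pt "-4 1 0 0 0 0 70" --pt "0 0 0 0 0 0 70" --pt "0 0 0 0 0 0 70"

```text
time_s: 8.98
eef_pos: [0.4547, -0.0207, 0.2081]
tcp_rot: [-2.222, -2.221, -0.001]
force: [-0.3, 0.8, -0.7]
gripper_width: 0.07
finger_force: 0.0
```

```bash
python3 - <<'E'
from h import *
print(state()['eef_pos'])
look('wrist','w2');report('w2');look('top','t2');print('top');report('t2')
E
```

```text
[ 0.45465646 -0.02074035  0.20814712]
red captop@35 2500 fit [ 0.4551 -0.0192] mec [ 0.4553 -0.0193] 0.022 z 0.1391
red plate 6030 fit [0.6325 0.128 ] mec [0.6321 0.1284] 0.0441 z 0.0343
yellow plate 1099 fit [ 0.4338 -0.2349] mec [ 0.4339 -0.2348] 0.0433 z 0.0342
green captop@35 86 fit [ 0.6339 -0.1496] mec [ 0.6467 -0.1372] 0.0127 z 0.139
green plate 1392 fit [ 0.4586 -0.0203] mec [ 0.4594 -0.0193] 0.0427 z 0.0341
blue plate 987 fit [ 0.636  -0.1499] mec [ 0.6359 -0.1475] 0.0431 z 0.0341
purple captop@0 403 fit [ 0.3148 -0.2133] mec [ 0.3115 -0.218 ] 0.0187 z 0.1043
top
red plate 1611 fit [0.6336 0.1268] mec [0.6336 0.127 ] 0.043 z 0.0362
yellow captop@mat 517 fit [0.4443 0.2562] mec [0.4442 0.2561] 0.0225 z 0.112
yellow plate 142 fit [ 0.4356 -0.2363] mec [ 0.4345 -0.2403] 0.0426 z 0.0364
blue captop@35 486 fit [ 0.4303 -0.2393] mec [ 0.4301 -0.2391] 0.0223 z 0.1411
purple captop@0 64 fit [ 0.3148 -0.2125] mec [ 0.3184 -0.2273] 0.0153 z 0.1066
```

jog_arm --pt "0.5 0 10 0 0 0 70" --pt "0 0 20 0 0 0 70" --pt "0 0 25 0 0 0 70" --pt "0 0 20 0 0 0 70" --pt "0 0 12 0 0 0 70" --pt "0 0 8.5 0 0 0 70" --pt "0 0 0 0 0 0 70" --pt "0 0 0 0 0 0 50" --pt "0 0 0 0 0 0 40" --pt "0 0 0 0 0 0 36" --pt "0 0 0 0 0 0 36" --pt "0 0 0 0 0 0 36"

```text
time_s: 10.08
eef_pos: [0.4554, -0.0205, 0.1135]
tcp_rot: [2.221, 2.22, 0.003]
force: [-2.2, 1.3, 5.3]
gripper_width: 0.0433
finger_force: 36.0
```

jog_arm --pt "0 0 0 0 0 0 36" --pt "0 0 0 0 0 0 36" --pt "0 0 0 0 0 0 36" --pt "0 0 -3 0 0 0 36" --pt "0 0 -10 0 0 0 36" --pt "0 0 -20 0 0 0 36" --pt "0 0 -20 0 0 0 36" --pt "0 0 -15 0 0 0 36" --pt "6 8 -4 0 0 0 36" --pt "12 15 0 0 0 0 36" --pt "18 21 0 0 0 0 36" --pt "22 26 0 0 0 0 36"

```text
time_s: 11.08
eef_pos: [0.5241, 0.0368, 0.1843]
tcp_rot: [-2.225, -2.218, 0.003]
force: [-0.3, -1.1, -2.6]
gripper_width: 0.0432
finger_force: 36.2
```

jog_arm --pt "22 26 0 0 0 0 36" --pt "22 26 0 0 0 0 36" --pt "20 24 0 0 0 0 36" --pt "14 17 0 0 0 0 36" --pt "8 10 0 0 0 0 36" --pt "4 5 5 0 0 0 36" --pt "0 0 15 0 0 0 36" --pt "0 0 20 0 0 0 36" --pt "0 0 15 0 0 0 36" --pt "0 0 10 0 0 0 36" --pt "0 0 2 0 0 0 36" --pt "0 0 0 0 0 0 36"

```text
time_s: 12.08
eef_pos: [0.6317, 0.1266, 0.1162]
tcp_rot: [-2.222, -2.219, 0.004]
force: [-0.7, -0.0, -1.8]
gripper_width: 0.043
finger_force: 36.4
```

jog_arm --pt "0 0 1 0 0 0 36" --pt "0 0 1 0 0 0 36" --pt "0 0 1 0 0 0 36" --pt "0 0 1 0 0 0 36" --pt "0 0 0.5 0 0 0 36" --pt "0 0 0.5 0 0 0 36" --pt "0 0 0 0 0 0 36"

```text
time_s: 12.67
eef_pos: [0.633, 0.1274, 0.1136]
tcp_rot: [2.221, 2.22, 0.002]
force: [-1.9, -0.9, 4.5]
gripper_width: 0.043
finger_force: 36.8
```

jog_arm --pt "0 0 0 0 0 0 48" --pt "0 0 0 0 0 0 60" --pt "0 0 0 0 0 0 70" --pt "0 0 0 0 0 0 70" --pt "0 0 0 0 0 0 70" --pt "0 0 -10 0 0 0 70" --pt "0 0 -20 0 0 0 70" --pt "0 0 -25 0 0 0 70" --pt "0 0 -25 0 0 0 70" --pt "-7 0 -15 0 0 0 70" --pt "-15 0 0 0 0 0 70" --pt "-25 0 0 0 0 0 70"

```text
time_s: 13.67
eef_pos: [0.6335, 0.0815, 0.2092]
tcp_rot: [2.217, 2.223, 0.005]
force: [0.3, 0.1, 0.4]
gripper_width: 0.07
finger_force: 0.0
```

jog_arm --pt "-30 0 0 0 0 0 70" --pt "-30 0 0 0 0 0 70" --pt "-30 0 0 0 0 0 70" --pt "-30 0 0 0 0 0 70" --pt "-30 0 0 0 0 0 70" --pt "-30 0 0 0 0 0 70" --pt "-25 0.5 0 0 0 0 70" --pt "-15 0.5 0 0 0 0 70" --pt "-7 0 0 0 0 0 70" --pt "-3 0 0 0 0 0 70" --pt "0 0 0 0 0 0 70" --pt "0 0 0 0 0 0 70"

```text
time_s: 14.67
eef_pos: [0.6335, -0.1486, 0.2072]
tcp_rot: [-2.22, -2.222, -0.0]
force: [0.4, -1.0, 0.5]
gripper_width: 0.0699
finger_force: 0.0
```

```bash
python3 - <<'E'
from h import *
print(state()['eef_pos'])
look('wrist','w3');report('w3');look('top','t3');print('top');report('t3')
E
```

```text
[ 0.63350895 -0.14856534  0.20716667]
yellow plate 1494 fit [ 0.4341 -0.2352] mec [ 0.4345 -0.235 ] 0.0432 z 0.0342
green captop@35 2487 fit [ 0.635  -0.1493] mec [ 0.6352 -0.1492] 0.0221 z 0.1392
green plate 6155 fit [ 0.4592 -0.0199] mec [ 0.4592 -0.0205] 0.0437 z 0.0342
blue captop@35 1497 fit [ 0.4302 -0.2373] mec [ 0.43   -0.2372] 0.0229 z 0.1391
blue plate 1455 fit [ 0.6365 -0.1504] mec [ 0.6366 -0.1499] 0.043 z 0.0341
purple plate 189 fit [ 0.3063 -0.2243] mec [ 0.3262 -0.1993] 0.0245 z 0.0354
top
red captop@35 492 fit [0.6322 0.1275] mec [0.6322 0.1276] 0.0224 z 0.141
red plate 522 fit [0.6339 0.1276] mec [0.6334 0.1269] 0.0428 z 0.0364
yellow captop@mat 531 fit [0.4443 0.2561] mec [0.4447 0.2563] 0.0226 z 0.112
green captop@35 329 fit [ 0.6341 -0.15  ] mec [ 0.6353 -0.1484] 0.0215 z 0.1413
green plate 1647 fit [ 0.4607 -0.0211] mec [ 0.4602 -0.0208] 0.0423 z 0.0364
blue plate 352 fit [ 0.6377 -0.1516] mec [ 0.6372 -0.149 ] 0.0423 z 0.0365
```

View pics/w3.png

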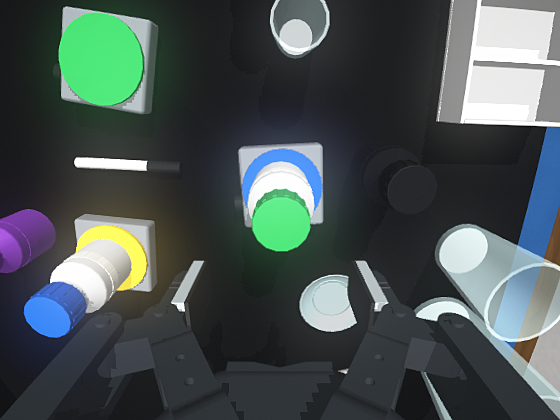

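jog_arm --pt "0 0.5 10 0 0 0 70" --pt "0 0 20 0 0 0 70" --pt "0 0 25 0 0 0 70" --pt "0 0 20 0 0 0 70" --pt "0 0 12 0 0 0 70" --pt "0 0 8 0 0 0 70" --pt "0 0 0 0 0 0 70" --pt "0 0 0 0 0 0 50" --pt "0 0 0 0 0 0 40" --pt "0 0 0 0 0 0 36" --pt "0 0 0 0 0 0 36" --pt "0 0 0 0 0 0 36"

```text
time_s: 15.77
eef_pos: [0.6349, -0.1499, 0.1137]
tcp_rot: [2.22, 2.219, 0.002]
force: [-0.4, 1.1, 2.7]
gripper_width: 0.043
finger_force: 36.1
```

jog_arm --pt "0 0 0 0 0 0 36" --pt "0 0 0 0 0 0 36" --pt "0 0 0 0 0 0 36" --pt "0 0 -3 0 0 0 36" --pt "0 0 -10 0 0 0 36" --pt "0 0 -20 0 0 0 36" --pt "0 0 -20 0 0 0 36" --pt "0 0 -15 0 0 0 36" --pt "6 -8 -4 0 0 0 36" --pt "11 -15 0 0 0 0 36" --pt "16 -22 0 0 0 0 36" --pt "19 -25 0 0 0 0 36"

```text
time_s: 16.77
eef_pos: [0.5634, -0.098, 0.184]
tcp_rot: [-2.224, -2.219, 0.001]
force: [0.3, -0.5, -1.1]
gripper_width: 0.0429
finger_force: 36.2
```

jog_arm --pt "20 -26 0 0 0 0 36" --pt "20 -26 0 0 0 0 36" --pt "16 -22 0 0 0 0 36" --pt "11.5 -16 0 0 0 0 36" --pt "6 -10 0 0 0 0 36" --pt "4 -5.5 5 0 0 0 36" --pt "0 0 15 0 0 0 36" --pt "0 0 20 0 0 0 36" --pt "0 0 15 0 0 0 36" --pt "0 0 10 0 0 0 36" --pt "0 0 2 0 0 0 36" --pt "0 0 0 0 0 0 36"

```text
time_s: 17.77
eef_pos: [0.458, -0.0203, 0.1164]
tcp_rot: [-2.221, -2.219, 0.003]
force: [-0.6, -0.2, -2.4]
gripper_width: 0.0428
finger_force: 36.2
```

jog_arm --pt "0 0 1 0 0 0 36" --pt "0 0 1 0 0 0 36" --pt "0 0 1 0 0 0 36" --pt "0 0 1 0 0 0 36" --pt "0 0 0.5 0 0 0 36" --pt "0 0 0.5 0 0 0 36" --pt "0 0 0 0 0 0 36"

```text
time_s: 18.35
eef_pos: [0.4591, -0.0202, 0.1137]
tcp_rot: [2.221, 2.22, 0.002]
force: [-2.8, 0.4, 6.5]
gripper_width: 0.0431
finger_force: 36.9
```

jog_arm --pt "0 0 0 0 0 0 48" --pt "0 0 0 0 0 0 60" --pt "0 0 0 0 0 0 70" --pt "0 0 0 0 0 0 70" --pt "0 0 0 0 0 0 70" --pt "0 0 -10 0 0 0 70" --pt "0 0 -20 0 0 0 70" --pt "0 0 -25 0 0 0 70" --pt "0 0 -25 0 0 0 70" --pt "-7 -1 -15 0 0 0 70" --pt "-15 -2 0 0 0 0 70" --pt "-25 -3 0 0 0 0 70"

```text
time_s: 19.35
eef_pos: [0.4537, -0.0665, 0.2087]
tcp_rot: [2.217, 2.223, 0.004]
force: [-0.6, -0.3, -1.2]
gripper_width: 0.0703
finger_force: 0.0
```

jog_arm --pt "-30 -4 0 0 0 0 70" --pt "-30 -4 0 0 0 0 70" --pt "-30 -4 0 0 0 0 70" --pt "-30 -4 0 0 0 0 70" --pt "-25 -3 0 0 0 0 70" --pt "-16 -3 0 0 0 0 70" --pt "-7 -1 0 0 0 0 70" --pt "-3 0 0 0 0 0 70" --pt "0 0 0 0 0 0 70" --pt "0 0 0 0 0 0 70"

```text
time_s: 20.18
eef_pos: [0.4296, -0.2373, 0.2072]
tcp_rot: [-2.221, -2.221, -0.001]
force: [0.4, 0.6, 0.5]
gripper_width: 0.0701
finger_force: 0.0
```

```bash
python3 - <<'E'
from h import *
print(state()['eef_pos'])
look('wrist','w4');report('w4');look('top','t4');print('top');report('t4')
E
```

```text
[ 0.42956613 -0.23734668  0.20721014]
yellow plate 1599 fit [ 0.4337 -0.2361] mec [ 0.4343 -0.235 ] 0.0431 z 0.0341
green plate 104 fit [ 0.4587 -0.0199] mec [ 0.4586 -0.0596] 0.0161 z 0.034
blue captop@35 2486 fit [ 0.4299 -0.2375] mec [ 0.4299 -0.2376] 0.0221 z 0.1392
blue plate 5470 fit [ 0.6362 -0.1503] mec [ 0.6361 -0.1498] 0.0437 z 0.0343
purple captop@0 2000 fit [ 0.3153 -0.2134] mec [ 0.3151 -0.2136] 0.0222 z 0.1042
purple plate 97 fit [ 0.3021 -0.2209] mec [ 0.3241 -0.209 ] 0.0284 z 0.0355
top
red captop@35 500 fit [0.6322 0.1275] mec [0.6319 0.1277] 0.0223 z 0.141
red plate 521 fit [0.6342 0.1275] mec [0.6336 0.1271] 0.0428 z 0.0363
yellow captop@mat 542 fit [0.4441 0.2562] mec [0.4439 0.2562] 0.0226 z 0.1121
yellow plate 591 fit [ 0.4349 -0.2368] mec [ 0.4354 -0.2366] 0.0438 z 0.0365
green captop@35 478 fit [ 0.4593 -0.0215] mec [ 0.4592 -0.021 ] 0.0213 z 0.1414
green plate 514 fit [ 0.461  -0.0205] mec [ 0.4604 -0.0204] 0.0423 z 0.0364
blue captop@35 501 fit [ 0.4306 -0.2391] mec [ 0.4301 -0.2386] 0.023 z 0.1411
blue plate 1530 fit [ 0.6378 -0.1512] mec [ 0.6374 -0.1515] 0.0435 z 0.0364
purple captop@mat 94 fit [ 0.3158 -0.2139] mec [ 0.3152 -0.2135] 0.0218 z 0.1086
purple captop@0 521 fit [ 0.3156 -0.2144] mec [ 0.3153 -0.2142] 0.0227 z 0.1059
```

jog_arm --pt "0 0 10 0 0 0 70" --pt "0 0 20 0 0 0 70" --pt "0 0 25 0 0 0 70" --pt "0 0 20 0 0 0 70" --pt "0 0 12 0 0 0 70" --pt "0 0 8 0 0 0 70" --pt "0 0 0 0 0 0 70" --pt "0 0 0 0 0 0 50" --pt "0 0 0 0 0 0 40" --pt "0 0 0 0 0 0 36" --pt "0 0 0 0 0 0 36" --pt "0 0 0 0 0 0 36"

```text
time_s: 21.28
eef_pos: [0.4302, -0.2385, 0.1134]
tcp_rot: [2.221, 2.219, 0.001]
force: [-1.1, -0.6, 3.7]
gripper_width: 0.0426
finger_force: 36.1
```

jog_arm --pt "0 0 0 0 0 0 36" --pt "0 0 0 0 0 0 36" --pt "0 0 0 0 0 0 36" --pt "0 0 -3 0 0 0 36" --pt "0 0 -10 0 0 0 36" --pt "0 0 -20 0 0 0 36" --pt "0 0 -20 0 0 0 36" --pt "0 0 -15 0 0 0 36" --pt "3.5 8 -4 0 0 0 36" --pt "6.5 15 0 0 0 0 36" --pt "9 22 0 0 0 0 36" --pt "11 26 0 0 0 0 36"

```text
time_s: 22.28
eef_pos: [0.5004, -0.2079, 0.1839]
tcp_rot: [-2.223, -2.218, 0.001]
force: [-1.2, -0.9, -2.6]
gripper_width: 0.0428
finger_force: 36.2
```

jog_arm --pt "12.5 29 0 0 0 0 36" --pt "12.5 29 0 0 0 0 36" --pt "12.5 29 0 0 0 0 36" --pt "10 24 0 0 0 0 36" --pt "6.5 15 0 0 0 0 36" --pt "3.5 9 5 0 0 0 36" --pt "0 0 15 0 0 0 36" --pt "0 0 20 0 0 0 36" --pt "0 0 15 0 0 0 36" --pt "0 0 10 0 0 0 36" --pt "0 0 2 0 0 0 36" --pt "0 0 0 0 0 0 36"

```text
time_s: 23.28
eef_pos: [0.6346, -0.1507, 0.1161]
tcp_rot: [-2.221, -2.219, 0.002]
force: [1.0, -0.0, -2.1]
gripper_width: 0.0428
finger_force: 36.4
```

jog_arm --pt "0 0 1 0 0 0 36" --pt "0 0 1 0 0 0 36" --pt "0 0 1 0 0 0 36" --pt "0 0 1 0 0 0 36" --pt "0 0 0.5 0 0 0 36" --pt "0 0 0.5 0 0 0 36" --pt "0 0 0 0 0 0 36"

```text
time_s: 23.87
eef_pos: [0.6358, -0.1509, 0.1135]
tcp_rot: [2.221, 2.22, 0.001]
force: [-1.4, 0.0, 3.7]
gripper_width: 0.043
finger_force: 36.8
```

jog_arm --pt "0 0 0 0 0 0 48" --pt "0 0 0 0 0 0 60" --pt "0 0 0 0 0 0 70" --pt "0 0 0 0 0 0 70" --pt "0 0 0 0 0 0 70" --pt "0 0 -10 0 0 0 70" --pt "0 0 -20 0 0 0 70" --pt "0 0 -25 0 0 0 70" --pt "0 0 -25 0 0 0 70" --pt "7 -3 -15 0 0 0 70" --pt "15 -7 0 0 0 0 70" --pt "25 -12 0 0 0 0 70"

```text
time_s: 24.87
eef_pos: [0.6152, -0.1054, 0.2097]
tcp_rot: [2.222, 2.214, 0.004]
force: [0.1, 0.9, -0.5]
gripper_width: 0.0697
finger_force: 0.0
```

jog_arm --pt "34 -16 0 0 0 0 70" --pt "34 -16 0 0 0 0 70" --pt "34 -16 0 0 0 0 70" --pt "34 -16 0 0 0 0 70" --pt "34 -16 0 0 0 0 70" --pt "34 -16 0 0 0 0 70" --pt "34 -16 0 0 0 0 70" --pt "34 -16 0 0 0 0 70" --pt "34 -16 0 0 0 0 70" --pt "25 -12 0 0 0 0 70" --pt "15 -7 0 0 0 0 70" --pt "10 -5 0 0 0 0 70"

```text
time_s: 25.87
eef_pos: [0.4449, 0.2544, 0.2083]
tcp_rot: [2.219, 2.224, 0.002]
force: [0.1, -0.1, -0.5]
gripper_width: 0.0699
finger_force: 0.0
```

jog_arm --pt "4 -1.5 0 0 0 0 70" --pt "0 0 0 0 0 0 70" --pt "0 0 0 0 0 0 70"

```text
time_s: 26.12
eef_pos: [0.4447, 0.2558, 0.2075]
tcp_rot: [2.222, 2.22, 0.0]
force: [-0.2, -0.3, -0.1]
gripper_width: 0.0702
finger_force: 0.0
```

```bash
python3 - <<'E'
from h import *
print(state()['eef_pos'])
look('wrist','w5');report('w5');look('top','t5');print('top');report('t5')
E
```

```text
[0.44469438 0.25576848 0.20753139]
red captop@35 286 fit [0.6316 0.128 ] mec [0.6402 0.1368] 0.0189 z 0.1392
red plate 1134 fit [0.6319 0.1285] mec [0.6317 0.1288] 0.0434 z 0.0342
yellow captop@mat 2014 fit [0.4439 0.2582] mec [0.4439 0.258 ] 0.0221 z 0.1101
yellow captop@0 108 fit [0.4438 0.2585] mec [0.444  0.2583] 0.0225 z 0.1055
green plate 284 fit [ 0.4586 -0.0198] mec [0.4557 0.0109] 0.0293 z 0.0342
top
red captop@35 500 fit [0.632  0.1281] mec [0.6324 0.1275] 0.0225 z 0.1409
red plate 513 fit [0.634  0.1273] mec [0.6332 0.1266] 0.043 z 0.0364
yellow captop@mat 529 fit [0.4442 0.2562] mec [0.4442 0.2558] 0.0224 z 0.112
yellow plate 1705 fit [ 0.4351 -0.2368] mec [ 0.4353 -0.2371] 0.0438 z 0.0365
green captop@35 467 fit [ 0.4585 -0.0218] mec [ 0.4591 -0.0207] 0.0212 z 0.1412
green plate 490 fit [ 0.4598 -0.0221] mec [ 0.4603 -0.0205] 0.0422 z 0.0364
blue captop@35 474 fit [ 0.6352 -0.1507] mec [ 0.6353 -0.1511] 0.0227 z 0.1412
blue plate 478 fit [ 0.638 -0.151] mec [ 0.6376 -0.1507] 0.043 z 0.0364
purple captop@mat 76 fit [ 0.3159 -0.2164] mec [ 0.3154 -0.2139] 0.0215 z 0.1085
purple captop@0 524 fit [ 0.3157 -0.2145] mec [ 0.3157 -0.2144] 0.0223 z 0.1061
```

View pics/t5.png

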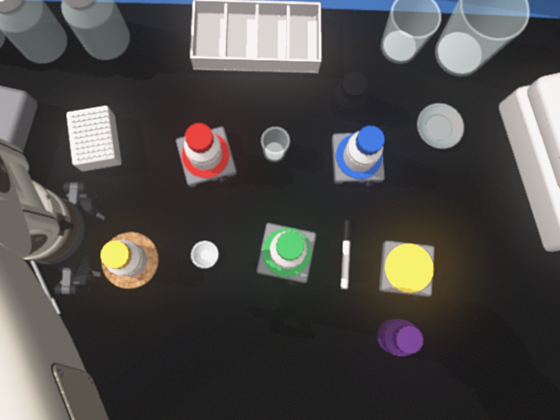

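jog_arm --pt "0.5 -0.5 15 0 0 0 70" --pt "0 0 25 0 0 0 70" --pt "0 0 30 0 0 0 70" --pt "0 0 25 0 0 0 70" --pt "0 0 17 0 0 0 70" --pt "0 0 12 0 0 0 70" --pt "0 0 0 0 0 0 70" --pt "0 0 0 0 0 0 50" --pt "0 0 0 0 0 0 40" --pt "0 0 0 0 0 0 36" --pt "0 0 0 0 0 0 36" --pt "0 0 0 0 0 0 36"

```text
time_s: 27.22
eef_pos: [0.4447, 0.2571, 0.0845]
tcp_rot: [2.222, 2.22, 0.004]
force: [0.6, -0.6, 2.6]
gripper_width: 0.0428
finger_force: 35.9
```

jog_arm --pt "0 0 0 0 0 0 36" --pt "0 0 0 0 0 0 36" --pt "0 0 0 0 0 0 36" --pt "0 0 -3 0 0 0 36" --pt "0 0 -10 0 0 0 36" --pt "0 0 -20 0 0 0 36" --pt "0 0 -25 0 0 0 36" --pt "0 0 -30 0 0 0 36" --pt "0 0 -30 0 0 0 36" --pt "0 0 -25 0 0 0 36" --pt "0 0 -15 0 0 0 36" --pt "-10 -0.5 -4 0 0 0 36"

```text
time_s: 28.22
eef_pos: [0.4445, 0.2486, 0.2488]
tcp_rot: [2.219, 2.222, 0.01]
force: [0.9, -0.1, -0.2]
gripper_width: 0.043
finger_force: 35.9
```

jog_arm --pt "-20 -0.5 0 0 0 0 36" --pt "-28 -0.5 0 0 0 0 36" --pt "-34 -0.5 0 0 0 0 36" --pt "-34 -0.5 0 0 0 0 36" --pt "-34 -0.5 0 0 0 0 36" --pt "-34 -0.5 0 0 0 0 36" --pt "-34 -0.5 0 0 0 0 36" --pt "-34 -0.5 0 0 0 0 36" --pt "-34 -0.5 0 0 0 0 36" --pt "-34 -0.5 0 0 0 0 36" --pt "-34 -0.5 0 0 0 0 36" --pt "-34 -0.5 0 0 0 0 36"

```text
time_s: 29.22
eef_pos: [0.4352, -0.1428, 0.2443]
tcp_rot: [-2.221, -2.219, 0.002]
force: [0.3, 0.3, -1.4]
gripper_width: 0.0431
finger_force: 35.9
```

jog_arm --pt "-34 -1 0 0 0 0 36" --pt "-28 -1 0 0 0 0 36" --pt "-18 -1 0 0 0 0 36" --pt "-10 -0.5 0 0 0 0 36" --pt "-5.5 0 5 0 0 0 36" --pt "0 0 15 0 0 0 36" --pt "0 0 25 0 0 0 36" --pt "0 0 30 0 0 0 36" --pt "0 0 25 0 0 0 36" --pt "0 0 15 0 0 0 36" --pt "0 0 8 0 0 0 36" --pt "0 0 0 0 0 0 36"

```text
time_s: 30.22
eef_pos: [0.4317, -0.2348, 0.1199]
tcp_rot: [-2.217, -2.219, 0.002]
force: [0.3, -0.1, -2.4]
gripper_width: 0.043
finger_force: 35.9
```

jog_arm --pt "0 0 3 0 0 0 36" --pt "0 0 2 0 0 0 36" --pt "0 0 1 0 0 0 36" --pt "0 0 0 0 0 0 36" --pt "0 0 0 0 0 0 36"

```text
time_s: 30.63
eef_pos: [0.4339, -0.2369, 0.117]
tcp_rot: [2.221, 2.22, 0.001]
force: [0.6, 0.4, -1.6]
gripper_width: 0.043
finger_force: 35.9
```

jog_arm --pt "0 0 1 0 0 0 36" --pt "0 0 1 0 0 0 36" --pt "0 0 1 0 0 0 36" --pt "0 0 0.5 0 0 0 36" --pt "0 0 0.5 0 0 0 36" --pt "0 0 0 0 0 0 36"

```text
time_s: 31.13
eef_pos: [0.4335, -0.237, 0.1135]
tcp_rot: [2.221, 2.22, -0.0]
force: [-2.1, 1.4, 7.0]
gripper_width: 0.0428
finger_force: 36.7
```

Touching the plate: release and retreat.

jog_arm --pt "0 0 0 0 0 0 48" --pt "0 0 0 0 0 0 60" --pt "0 0 0 0 0 0 70" --pt "0 0 0 0 0 0 70" --pt "0 0 0 0 0 0 70" --pt "0 0 -10 0 0 0 70" --pt "0 0 -20 0 0 0 70" --pt "0 0 -25 0 0 0 70" --pt "0 0 -25 0 0 0 70" --pt "0 0 -25 0 0 0 70" --pt "-15 0 -15 0 0 0 70" --pt "-25 0 0 0 0 0 70"

```text
time_s: 32.13
eef_pos: [0.4355, -0.2766, 0.2377]
tcp_rot: [2.213, 2.219, 0.004]
force: [0.5, -0.5, 0.3]
gripper_width: 0.07
finger_force: 0.0
```

jog_arm --pt "-30 -10 0 0 0 0 70" --pt "-30 -10 0 0 0 0 70" --pt "-30 -10 0 0 0 0 70" --pt "-20 -10 0 0 0 0 70" --pt "-10 -5 0 0 0 0 70" --pt "0 0 0 0 0 0 70" --pt "0 0 0 0 0 0 70"

```text
time_s: 32.72
eef_pos: [0.3883, -0.3963, 0.2325]
tcp_rot: [-2.223, -2.22, -0.001]
force: [0.7, 0.2, -0.6]
gripper_width: 0.0697
finger_force: 0.0
```

```bash
python3 - <<'E'
from h import *
print(state()['eef_pos'])
look('top','t6');report('t6')
E
```

```text
[ 0.38825513 -0.39628652  0.23245005]
red captop@35 496 fit [0.6319 0.1273] mec [0.632  0.1278] 0.0226 z 0.1411
red plate 542 fit [0.634  0.1276] mec [0.6333 0.1268] 0.0429 z 0.0362
yellow captop@35 534 fit [ 0.4334 -0.237 ] mec [ 0.4333 -0.2367] 0.0228 z 0.1412
yellow plate 574 fit [ 0.435  -0.2368] mec [ 0.4353 -0.2368] 0.0436 z 0.0363
green captop@35 477 fit [ 0.4591 -0.0219] mec [ 0.459  -0.0211] 0.0213 z 0.1411
green plate 505 fit [ 0.4597 -0.0203] mec [ 0.4601 -0.0207] 0.042 z 0.0364
blue captop@35 472 fit [ 0.6352 -0.1506] mec [ 0.635  -0.1512] 0.0224 z 0.141
blue plate 469 fit [ 0.6381 -0.151 ] mec [ 0.6376 -0.1504] 0.0429 z 0.0364
purple captop@mat 77 fit [ 0.3167 -0.2135] mec [ 0.3158 -0.2137] 0.0214 z 0.1086
purple captop@0 535 fit [ 0.3157 -0.2147] mec [ 0.3153 -0.2147] 0.0229 z 0.1059
```

View pics/t6.png

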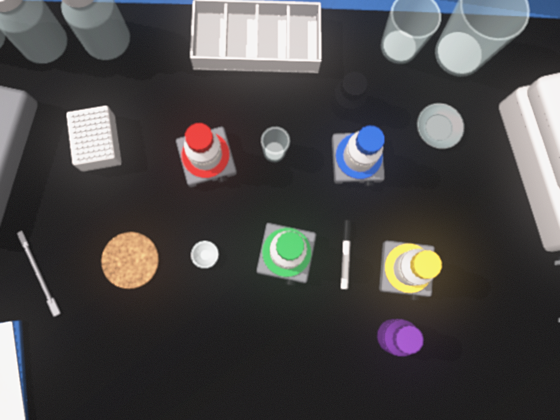

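All four bottles stand upright on their own plates: red cap at (200,137), blue (370,138), green (290,243), yellow (427,264). The beaker at (275,142) has not moved, and the mat is empty.

```bash
python3 -c "
from plant import *
print(hand_in())"
```

```text
the job is handed in; nothing more can be done
None
```

All four bottles stand upright on the plates matching their caps, within about 3 mm of centre in the last top view; the beaker was not moved and the job is handed in at about 33 s of the 141 s allowed.

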